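# Gauge the heater hole of a block calorimeter

## Task

Measure how deep the heater hole (the wide one in the middle) of the metal calorimeter block is: take the depth gauge out of its wooden rest by its grip, lower the rod into the hole so that the brass stop comes down on the block, and keep pushing gently, never hard, until the rod bottoms out. Keep it lightly pressed on the bottom for a good two seconds, then let go and leave the gauge standing upright in the hole, its rod on the bottom and its stop flat on the block, so that the class can read the depth. Leave the can, the beaker and the dropper bottle where they are.

Things in the scene. Friction and masses are not known exactly. Their poses are not given: they have to be found in the camera images.
- gauge_grip (a point): Centre of the depth gauge's black round grip (16 mm diameter, 44 mm long, standing upright). The gauge is a loose tool of about 0.16 kg, z up along its rod. A finger guard (28 mm disc, 5 mm thick) lies under the grip, its upper face 22 mm below this point. The steel rod (10 mm diameter, last 3 mm tapering to 6 mm) ends 132 mm below this point; ring marks every 5 mm
- gauge_tip (a point): The flat lower end of the gauge's rod, on its axis, 132 mm below gauge_grip. At the start the rod stands upright in the rest's hole, its tip 24 mm below the rest's top
- stop (a joint): How far the brass stop has slid up the gauge's rod from its lowest place, in m (0 to 0.058). The stop's flat underside is 25 mm plus this value above the rod's tip. Starts between 0.002 and 0.010. It grips the rod by friction: it takes about 3 N along the rod to slide it, and it stays where it is left, even under the gauge's own weight
- stop_foot (a point): Centre of the flat underside of the brass stop: a flange of 36 mm diameter, 5 mm thick, with a hub of 19 mm diameter above it (19 mm tall in all). z up along the rod
- heater_hole (a point): Centre of the mouth of the heater hole, level with the block's flat top, 99 mm above the bench. Vertical blind hole, 12.5 mm diameter, in the middle of the block. Its flat hard bottom (bore_floor) lies somewhere 45 to 63 mm down, cannot be seen and its position is not given. The soft metal marks easily: neither the top nor the hole's bottom may be pushed with more than 20 N
- block: The round aluminium calorimeter block, 76 mm diameter and 89 mm tall, fixed on a cork disc of 120 mm diameter and 10 mm thickness; it does not move. Origin on the bench under its centre, z up, x towards the small thermometer hole (8 mm diameter, too narrow for the rod, 18 mm from the centre)
- rest: The wooden rest in which the gauge stands at the start: block of 70 x 110 x 34 mm, fixed; gauge hole of 12 mm diameter and 24 mm depth in the middle. Origin on the bench under its centre, z up
- can: Red drink can, 66 mm diameter, 115 mm tall, standing loose; leave it alone. Origin at its underside
- beaker: Glass beaker, 68 mm diameter, 85 mm tall, standing loose; leave it alone. Origin at its underside
- dropper: Small amber bottle with black cap, 46 mm diameter, 95 mm tall, standing loose; leave it alone. Origin at its underside
Mind the look-alikes: they are no part of the job. Of the things like the block, leave any that is red; of the rest the smaller one is meant.

How it is judged:
By the outcome, as a careful person would: the job done as asked, in the order asked, and still so for the second after the job is handed in, with the robot touching nothing.
It also fails if it takes over 50 s, if anything falls off the work surface, if the arm or the gripper's body presses on something with over 40 N, if the wrist force passes 120 N, or if a joint passes its speed limit or range.

## Robot

A 6-joint arm with a two-finger parallel gripper is mounted at the origin on the work surface. World frame = base frame: x ahead of the robot, y to its left, z up, the work surface at z = 0. Lengths are in m, angles in degrees, forces in N, time in s.
With the tool pointing down it reaches from about 0.25 to 0.725 m from the base axis. Payload 9.7 kg.
Tool frame: the origin (TCP) lies at the very end of the fingers, on their centre line; the grasp point (between the pads) lies 19 mm behind it (bot.grip_point_offset is the z of the grasp point in the tool frame, in m); z points along the fingers, x is the direction in which the jaws open and shut, and the axes are right-handed (so a half turn about z gives the same grasp; the last joint's range is limited). The gripper opens to 85 mm and grips with 20 to 120 N. Pads are 22 mm wide; open, the fingers measure 114 mm over their backs; the gripper's body (76 mm by 85 mm) begins 54 mm behind the grasp point. The pads swing forward as they close: fully open they stand 13 mm farther back than shut.
Start: joints at [-76.776, 4.979, 10.078, 95.1, 0, 90], TCP at [0.126, -0.535, 0.231] pointing down, gripper open.
Joint ranges: [-179.16, 179.16], [-48.56, 103.87], [-65.8, 70.77], [-126.05, 130.52], [-82.76, 87.17], [-180, 180]. Speed limits (degrees/s): [127.2, 127.2, 147.25, 180, 180, 180].

## Interface

Orientations are given as [roll, pitch, yaw] about the fixed x, y, z axes, in that order (R = Rz(yaw) Ry(pitch) Rx(roll)).
In Python, from workcell import get_obs, viewer, job_done, bot gives the robot as it stands.
- The arm moves only by the shell command python3 -m handwheel 'ROWS' [FORCE]. ROWS is JSON, a list of rows, each a list of 5 numbers: the closure, from 0 (fully open) to 1 (shut), then the shift along the world's x, y, z in m, then the turn about the world's z in degrees. A call has 1 to 5 rows; each row is the pose to reach, as a shift and turn from the pose measured when the call began; what a row does not reach only later rows make up. A row lasts 1/10 s, in which the tool goes at most 50 mm and 8.59 degrees, less where a joint would pass 70% of its speed; a pose out of reach is approached as far as the arm can. A call with a gripper value outside its range is refused whole. The fingers move at their own pace and stop on an object; FORCE is the grip in N (left out, the last holds). Time passes only in rows, so rows that repeat a pose let the fingers close. It gives the time, the measured TCP pose, the force and the opening at its end, in the units of the state.
- get_obs(): the state, without advancing time (a new reading comes with each control period).
- viewer.camera(name): name is "scene" or "top" or "wrist"; returns a dict with "color" (420x560x3 uint8, blue, green, red), "K" (3x3 intrinsics, pixels), "origin" and "orientation" of the camera in the world. Camera axes: x right, y down, z forward; pixel columns grow to the right and rows downward; lengths in m; the calibration is good to about 2 mm. The wrist camera is an equidistant fisheye: a pixel r from the principal point sees the ray r / f radians off the axis. A picture is of the moment at which its call begins. There is no depth.
- job_done(): hands the job in, once; it reports no verdict.
The state is a dict: "time": time; "q": joint angles; "qd": joint speeds; "joint_efforts": joint torques, N m; "ee_pos": TCP position; "tcp_rot": TCP orientation; "wrist_force": force on the tool from outside, world axes, zero at the start; "torque": the same for the moment, N m; "opening": finger opening in m.
Only numpy, scipy, OpenCV 4.12 (cv2) and the standard library are available. Lean on these libraries where they do the work, as an engineer would, in place of code of your own. Each camera call takes 0.05 s, during which the arm holds its last target.

## Working session

There is one attempt and no reset: what is moved stays moved. The work goes in short steps, Python scripts to look and compute and a shell command to move; the robot and the scene stay as the last step left them, time stands still between calls to the robot, and variables do not carry over. Pictures are saved under pics/ and viewed, and the job is handed in when it is done.

```bash
ls; mkdir -p pics; python3 - <<'E'
from workcell import get_obs, viewer, bot
import cv2
o=get_obs();print({k:o[k] for k in o})
print(bot.grip_point_offset)
for n in("scene","top","wrist"):
    c=viewer.camera(n);cv2.imwrite(f"pics/a_{n}.png",c["color"]);print(n,c["K"],c["origin"],c["orientation"])
E
```

```text
pics
{'time': 0.0, 'q': array([-7.67773737e+01,  5.01255949e+00,  1.00323205e+01,  9.50995385e+01,
        9.71824007e-04,  9.00017128e+01]), 'qd': array([-0.05228506,  0.02708894,  0.05065345,  0.05077439, -0.04467584,
       -0.04683668]), 'joint_efforts': array([ 6.33470103e-03, -5.20391393e+01,  4.64804292e+01,  1.62957434e-02,
        3.60565846e-04, -2.26377585e-05]), 'ee_pos': array([ 0.12575414, -0.5351836 ,  0.23054996]), 'tcp_rot': array([-1.79999031e+02,  7.97774664e-02, -7.67790865e+01]), 'wrist_force': array([-0.36057874, -0.09787424,  0.6269985 ]), 'torque': array([0.06668279, 0.037345  , 0.01949695]), 'opening': 0.08536939116790031}
-0.0187
scene [[422.28489498   0.         287.54951608]
 [  0.         422.28489498 201.36169922]
 [  0.           0.           1.        ]] [0.99506954 0.2280672  0.8183134 ] [-1.46176443e+02  7.21803232e-02  1.13069332e+02]
top [[440.33581427   0.         284.76538964]
 [  0.         440.33581427 211.74942169]
 [  0.           0.           1.        ]] [0.39319788 0.04472422 1.08284622] [-169.43160409    0.69815263  -91.041989  ]
wrist [[325.1922621    0.         283.40409196]
 [  0.         325.1922621  205.0673052 ]
 [  0.           0.           1.        ]] [ 0.19034238 -0.52011289  0.3720104 ] [ 1.64972024e+02  6.17645160e-02 -7.67303715e+01]
```

View pics/a_scene.png

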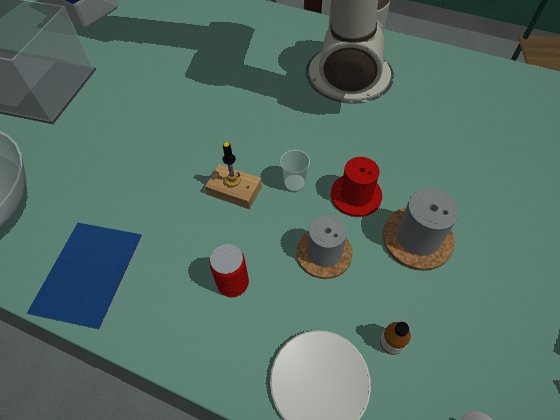

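View pics/a_top.png

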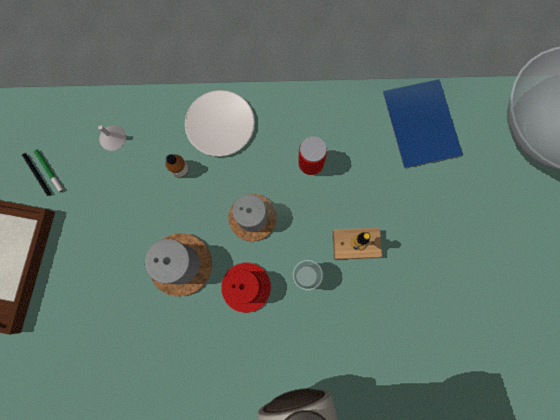

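View pics/a_wrist.png

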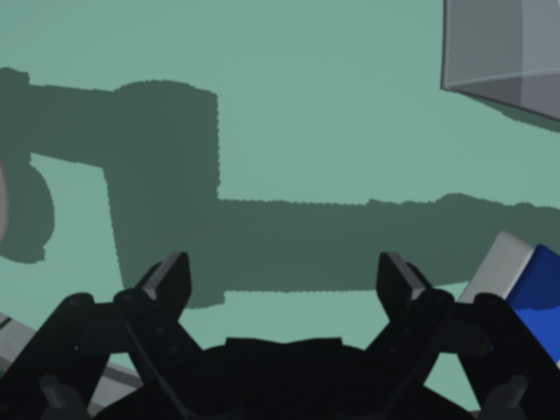

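Three block-like things appear in the top view: a red one at (246,287), a large grey one at (172,262) and a small grey one at (250,212). The red one is excluded, and of the two greys the smaller, at (250,212), is meant. It appears at (327,240) in the scene view. The gauge stands in its rest at (360,242) top and (230,180) scene. I'll confirm with enlarged crops.

```bash
python3 - <<'E'
import cv2,numpy as np
s=cv2.imread("pics/a_scene.png");t=cv2.imread("pics/a_top.png")
def z(i,x,y,w,h,k): return cv2.resize(i[y:y+h,x:x+w],(w*k,h*k),interpolation=cv2.INTER_CUBIC)
a=z(t,225,185,64,48,6);b=z(t,325,216,64,48,6);c=z(s,294,205,64,48,6);d=z(s,200,135,64,72,6)[:288*1+144]
d=z(s,200,138,64,48,6)
cv2.imwrite("pics/crop.png",np.vstack([np.hstack([a,b]),np.hstack([c,d])]))
E
```

```text
(no output)
```

View pics/crop.png

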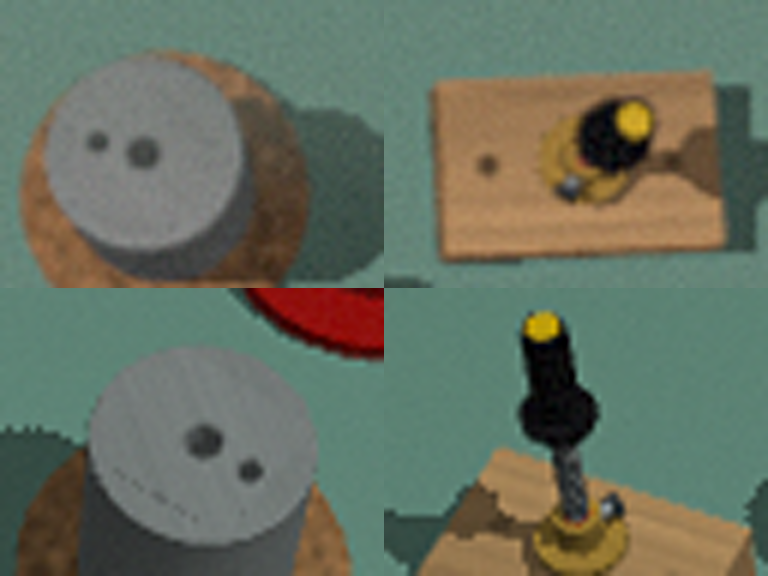

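The crop confirms it: a grey block with a wide central hole at top (248.4,210.1) and scene (327.6,229.9). The yellow-capped gauge is in the rest. Triangulating next.

```bash
cat > h.py <<'E'
import numpy as np, cv2
from scipy.spatial.transform import Rotation as R
def ray(c,u,v,fish=False):
    K=np.array(c["K"]); x=(u-K[0,2])/K[0,0]; y=(v-K[1,2])/K[1,1]
    if fish:
        r=np.hypot(x,y); d=np.array([np.sin(r)*x/r,np.sin(r)*y/r,np.cos(r)]) if r>0 else np.array([0,0,1.])
    else: d=np.array([x,y,1.]); d/=np.linalg.norm(d)
    return np.array(c["origin"]), R.from_euler('xyz',c["orientation"],degrees=True).as_matrix()@d
def plane(c,u,v,z,fish=False):
    o,d=ray(c,u,v,fish); return o+d*(z-o[2])/d[2]
def tri(a,b):
    (o1,d1),(o2,d2)=a,b
    A=np.stack([d1,-d2],1); t=np.linalg.lstsq(A,o2-o1,rcond=None)[0]
    p,q=o1+t[0]*d1,o2+t[1]*d2; return (p+q)/2,np.linalg.norm(p-q)
def blob(img,mask,x0,y0,x1,y1):
    m=np.zeros(mask.shape,np.uint8); m[y0:y1,x0:x1]=mask[y0:y1,x0:x1]
    n,l,st,ce=cv2.connectedComponentsWithStats(m); i=1+np.argmax(st[1:,4]); return ce[i],st[i]
E
python3 - <<'E'
from h import *
from workcell import viewer
t,s=viewer.camera("top"),viewer.camera("scene")
P={}
for n,c,box in(("t",t,(350,225,380,255)),("s",s,(215,135,240,152))):
    hsv=cv2.cvtColor(c["color"],cv2.COLOR_BGR2HSV)
    m=cv2.inRange(hsv,(22,180,120),(35,255,255)); ce,st=blob(None,m,*box); print("yel",n,ce,st); P[n]=ce
print("cap tri",tri(ray(t,*P["t"]),ray(s,*P["s"])))
for z in(.164,.168): print(z,plane(t,*P["t"],z),plane(s,*P["s"],z))
Q={}
for n,c,box in(("t",t,(244,206,254,216)),("s",s,(322,225,333,235))):
    g=cv2.GaussianBlur(cv2.cvtColor(c["color"],cv2.COLOR_BGR2GRAY),(3,3),0); x0,y0,x1,y1=box
    w=np.clip(np.median(g[y0-3:y1+3,x0-3:x1+3]).astype(float)-12-g[y0:y1,x0:x1],0,None)
    yy,xx=np.mgrid[y0:y1,x0:x1]; Q[n]=((w*xx).sum()/w.sum(),(w*yy).sum()/w.sum()); print("hole",n,Q[n],plane(c,*Q[n],.099))
print("hole tri",tri(ray(t,*Q["t"]),ray(s,*Q["s"])))
# rest outline top
hsv=cv2.cvtColor(t["color"],cv2.COLOR_BGR2HSV)
m=cv2.inRange(hsv,(5,60,110),(25,200,255)); sub=np.zeros_like(m); sub[215:270,325:390]=m[215:270,325:390]
r=cv2.minAreaRect(cv2.findNonZero(sub)); print(r, [plane(t,*p,.034).round(4) for p in cv2.boxPoints(r)])
print("rest c",plane(t,*r[0],.034))
E
```

```text
yel t [366.32142857 235.5       ] [364 233   6   6  28]
yel s [226. 144.] [224 142   5   5  19]
cap tri (array([ 0.51060747, -0.11703998,  0.16327967]), np.float64(0.0007630634666223735))
0.164 [ 0.51066511 -0.11727307  0.164     ] [ 0.51105903 -0.11627319  0.164     ]
0.168 [ 0.51015374 -0.11656785  0.168     ] [ 0.51401792 -0.11416814  0.168     ]
hole t (np.float64(248.4669260700389), np.float64(210.0959792477302)) [0.58247948 0.13594211 0.099     ]
hole s (np.float64(327.76322636600173), np.float64(230.22376409366868)) [0.58383061 0.1376191  0.099     ]
hole tri (array([0.58274158, 0.13674631, 0.09677473]), np.float64(0.0012401647413918073))
((356.8310241699219, 242.9445343017578), (29.84910011291504, 47.70859909057617), 87.61405944824219) [array([ 0.5445, -0.0597,  0.034 ]), array([ 0.5471, -0.1741,  0.034 ]), array([ 0.4756, -0.1729,  0.034 ]), array([ 0.4731, -0.0599,  0.034 ])]
rest c [ 0.50985146 -0.1166631   0.034     ]
```

```bash
python3 -m handwheel '[[0,0.02,0.03,0.02,6],[0,0.05,0.06,0.03,12],[0,0.08,0.09,0.03,18],[0,0.11,0.12,0.03,24],[0,0.14,0.155,0.03,30]]' 20
python3 -m handwheel '[[0,0.03,0.03,0,6],[0,0.06,0.06,0,12],[0,0.09,0.09,0,18],[0,0.12,0.12,0,24],[0,0.15,0.15,0,30]]'
```

```text
time: 0.75
ee_pos: [0.2666, -0.3792, 0.2609]
tcp_rot: [180.0, 0.0, -46.6]
wrist_force: [1.0, -0.4, 0.4]
opening: 0.085
time: 1.25
ee_pos: [0.4176, -0.2277, 0.2609]
tcp_rot: [180.0, 0.0, -16.3]
wrist_force: [0.3, -1.4, -0.1]
opening: 0.0858
```

```bash
python3 -m handwheel '[[0,0.03,0.035,0,5],[0,0.06,0.07,0,10],[0,0.085,0.1,0,16],[0,0.093,0.111,-0.02,16],[0,0.093,0.111,-0.04,16]]'
python3 - <<'E'
from h import *
from workcell import viewer,get_obs
w=viewer.camera("wrist");cv2.imwrite("pics/b_w.png",w["color"]);print(get_obs()["ee_pos"])
K=np.array(w["K"])
def proj(p):
    v=R.from_euler('xyz',w["orientation"],degrees=True).as_matrix().T@(np.array(p)-w["origin"]); th=np.arctan2(np.hypot(v[0],v[1]),v[2]); return K[:2,2]+K[0,0]*th*v[:2]/np.hypot(*v[:2])
print(proj([.5105,-.1168,.164]),proj([.583,.137,.099]))
E
```

```text
time: 1.75
ee_pos: [0.512, -0.1149, 0.2203]
tcp_rot: [180.0, -0.0, -0.1]
wrist_force: [-1.2, -0.7, 0.1]
opening: 0.0856
[ 0.51043257 -0.11540429  0.21668858]
[279.80943867 227.1098947 ] [362.4538345  -75.95647004]
```

View pics/b_w.png

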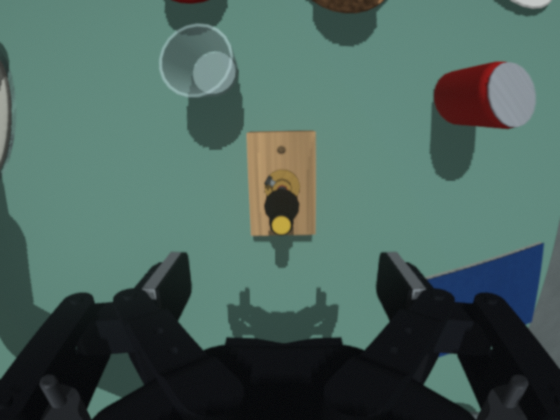

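The wrist view shows the cap at (281,226), against a predicted (280,227), and it is centred between the jaws. Descending.

```bash
python3 -m handwheel '[[0,0,-0.0015,-0.025,0],[0,0,-0.0015,-0.05,0],[0,0,-0.0015,-0.075,0],[0,0,-0.0015,-0.09,0],[0,0,-0.0015,-0.09,0]]'
python3 - <<'E'
from h import *
from workcell import viewer,get_obs
w=viewer.camera("wrist");cv2.imwrite("pics/c_w.png",w["color"]);o=get_obs();print(o["ee_pos"],o["wrist_force"])
E
```

```text
time: 2.3
ee_pos: [0.5094, -0.1169, 0.1251]
tcp_rot: [-179.9, 0.4, -0.2]
wrist_force: [0.4, 0.1, 0.3]
opening: 0.0851
[ 0.51006723 -0.11700624  0.12666447] [0.33068541 0.14321658 0.13508782]
```

View pics/c_w.png

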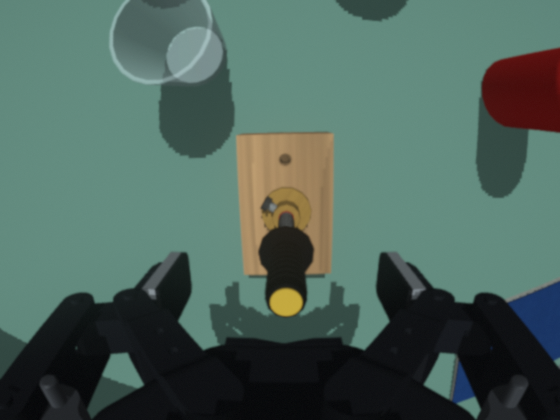

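```bash
python3 - <<'E'
from h import *
from workcell import viewer,get_obs
w=viewer.camera("wrist")
hsv=cv2.cvtColor(w["color"],cv2.COLOR_BGR2HSV);m=cv2.inRange(hsv,(22,150,100),(35,255,255))
ce,st=blob(None,m,250,270,330,340);print(ce,st,plane(w,*ce,.164,True),get_obs()["ee_pos"])
E
```

```text
[284.08104396 299.18543956] [268 286  33  28 728] [ 0.51131952 -0.11530071  0.164     ] [ 0.51059179 -0.11708432  0.12765239]
```

```bash
python3 -m handwheel '[[0.4,0.0005,0.0008,-0.001,0],[0.7,0.0005,0.0008,-0.001,0],[1,0.0005,0.0008,-0.001,0],[1,0.0005,0.0008,-0.001,0],[1,0.0005,0.0008,-0.001,0]]' 40
python3 -m handwheel '[[1,0,0,0,0],[1,0,0,0,0],[1,0,0,0,0]]'
```

```text
time: 2.9
ee_pos: [0.5112, -0.1163, 0.1269]
tcp_rot: [-180.0, 0.2, -0.2]
wrist_force: [0.4, 0.3, 1.6]
opening: 0.015
time: 3.2
ee_pos: [0.5113, -0.1163, 0.127]
tcp_rot: [-180.0, 0.2, -0.2]
wrist_force: [0.4, 0.8, 0.8]
opening: 0.015
```

```bash
python3 -m handwheel '[[1,0,0,0.008,0],[1,0,0,0.02,0],[1,0,0,0.04,0],[1,0,0,0.07,0],[1,0,0,0.1,0]]'
python3 -m handwheel '[[1,0,0,0.02,0],[1,0.004,0.02,0.035,0],[1,0.014,0.06,0.035,0],[1,0.024,0.1,0.035,0],[1,0.034,0.14,0.035,0]]'
```

```text
time: 3.7
ee_pos: [0.511, -0.1162, 0.2287]
tcp_rot: [-180.0, 0.2, -0.2]
wrist_force: [0.4, 0.0, -1.6]
opening: 0.0146
time: 4.2
ee_pos: [0.5452, 0.025, 0.265]
tcp_rot: [-180.0, 0.1, -0.2]
wrist_force: [1.3, -0.3, -1.3]
opening: 0.0151
```

```bash
python3 - <<'E'
from h import *
from workcell import viewer,get_obs
for n in ("scene","wrist"):
    w=viewer.camera(n);cv2.imwrite(f"pics/d_{n}.png",w["color"])
o=get_obs();print(o["time"],o["ee_pos"],o["tcp_rot"],o["wrist_force"],o["opening"])
E
```

```text
4.3 [0.54561696 0.02764142 0.26421534] [-1.79903199e+02  1.61367323e-01  3.34158837e-02] [-1.05274623 -0.83643511 -1.4698712 ] 0.014716013256777483
```

View pics/d_wrist.png

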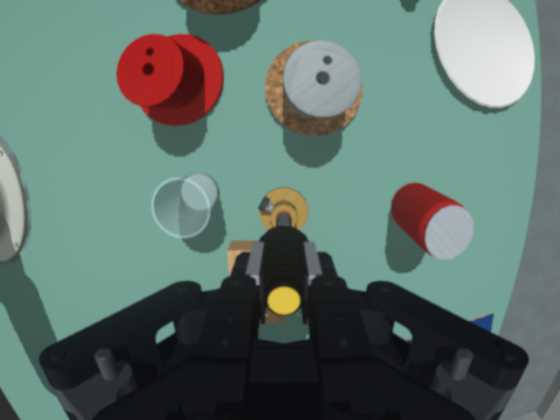

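View pics/d_scene.png

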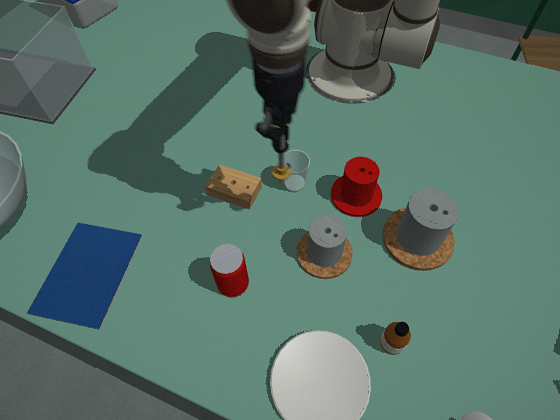

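The gauge is held upright, with the stop at (284,212) in the wrist view. The target hole is at (322,77). I'll refine the hole and the stop axis from this view.

```bash
python3 - <<'E'
from h import *
from workcell import viewer,get_obs
w=viewer.camera("wrist");o=get_obs();print(o["ee_pos"]);g=cv2.GaussianBlur(cv2.cvtColor(w["color"],cv2.COLOR_BGR2GRAY),(3,3),0)
x0,y0,x1,y1=314,69,331,85
med=np.median(g[y0:y1,x0:x1]).astype(float);W=np.clip(med-20-g[y0:y1,x0:x1],0,None);yy,xx=np.mgrid[y0:y1,x0:x1]
u,v=(W*xx).sum()/W.sum(),(W*yy).sum()/W.sum();print("hole",u,v,plane(w,u,v,.099,True))
hsv=cv2.cvtColor(w["color"],cv2.COLOR_BGR2HSV);m=cv2.inRange(hsv,(17,90,60),(30,255,255))
k=np.zeros_like(m);k[180:245,250:320]=m[180:245,250:320]
h=cv2.convexHull(cv2.findNonZero(k));print(cv2.fitEllipse(h),cv2.boundingRect(h))
e=cv2.fitEllipse(h)[0]
# flange top is 5 mm above foot; foot= tip+.025+s ; tip=TCPz-.117
for s in(.002,.006,.01): print(s,plane(w,*e,o["ee_pos"][2]-.117+.025+s+.0025,True)-o["ee_pos"])
im=cv2.resize(w["color"][170:320,210:360],(600,600),interpolation=cv2.INTER_CUBIC);cv2.imwrite("pics/e.png",im)
E
```

```text
[0.54521296 0.02576093 0.26427995]
hole 322.99845916795067 75.01129943502825 [0.58273737 0.13678231 0.099     ]
((277.6349182128906, 219.97824096679688), (48.9633903503418, 72.66322326660156), 33.202911376953125) (250, 188, 58, 57)
0.002 [-0.00325614 -0.0050421  -0.0875    ]
0.006 [-0.00317364 -0.00377451 -0.0835    ]
0.01 [-0.00309114 -0.00250692 -0.0795    ]
```

View pics/e.png

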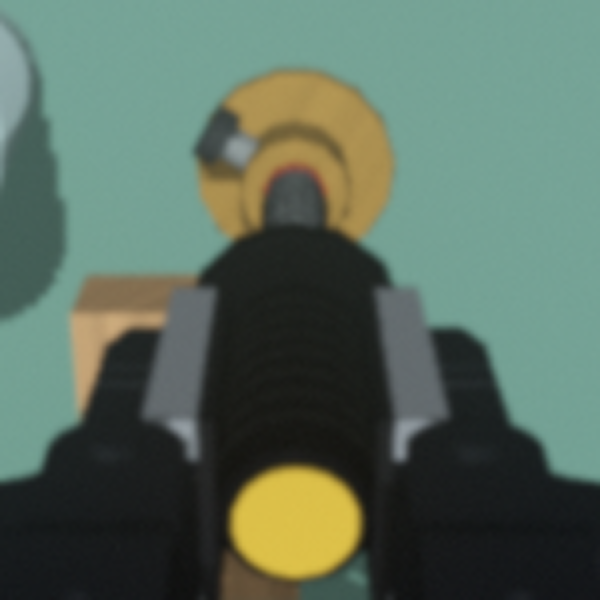

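```bash
python3 - <<'E'
from h import *
from workcell import viewer,get_obs
w=viewer.camera("wrist");o=get_obs();e=o["ee_pos"];print(e,o["tcp_rot"])
hsv=cv2.cvtColor(w["color"],cv2.COLOR_BGR2HSV);m=cv2.inRange(hsv,(22,150,100),(35,255,255))
ce,st=blob(None,m,255,275,315,330);print("cap",ce,plane(w,*ce,e[2]+.037,True)-e)
m=cv2.inRange(hsv,(15,90,60),(30,255,255));k=np.zeros_like(m);k[185:226,256:312]=m[185:226,256:312]
p=cv2.findNonZero(k)[:,0];
# fit circle/ellipse on outline of upper half of flange
h=cv2.convexHull(p)[:,0];h=h[h[:,1]<224];el=cv2.fitEllipse(h);print(el)
for s in(.002,.006,.01): print(s,plane(w,*el[0],e[2]-.117+.025+s+.005,True)-e)
# apparent radius -> distance
E
```

```text
[0.54503074 0.02450647 0.26432235] [-1.79979872e+02  1.71122268e-01 -8.69987874e-02]
cap [283.43691899 300.124834  ] [0.00111268 0.00241731 0.037     ]
((283.43511962890625, 211.3753662109375), (47.50421142578125, 47.70942306518555), 24.17239761352539)
0.002 [ 0.00079708  0.00158568 -0.085     ]
0.006 [ 0.00080654  0.00274199 -0.081     ]
0.01 [ 0.00081601  0.00389831 -0.077     ]
```

```bash
python3 -m handwheel '[[1,0.013,0.04,0,0],[1,0.026,0.08,0,0],[1,0.037,0.11,0,0],[1,0.037,0.11,-0.015,0],[1,0.037,0.11,-0.028,0]]'
python3 -m handwheel '[[1,0,0,0,0],[1,0,0,0,0]]'
python3 - <<'E'
from h import *
from workcell import viewer,get_obs
o=get_obs();print(o["ee_pos"],o["tcp_rot"],o["wrist_force"])
for n in("wrist","scene","top"):
    w=viewer.camera(n);cv2.imwrite(f"pics/f_{n}.png",w["color"])
im=cv2.imread("pics/f_wrist.png");a=cv2.resize(im[130:330,190:390],(600,600),interpolation=cv2.INTER_CUBIC);cv2.imwrite("pics/f_wc.png",a)
s=cv2.imread("pics/f_scene.png");a=cv2.resize(s[160:280,260:400],(700,600),interpolation=cv2.INTER_CUBIC);cv2.imwrite("pics/f_sc.png",a)
E
```

```text
time: 4.9
ee_pos: [0.5824, 0.1342, 0.2362]
tcp_rot: [-180.0, 0.2, -0.1]
wrist_force: [-0.4, -0.9, -2.6]
opening: 0.015
time: 5.1
ee_pos: [0.5824, 0.1331, 0.2369]
tcp_rot: [180.0, 0.2, -0.2]
wrist_force: [-0.4, 0.5, -1.8]
opening: 0.0152
[0.58235013 0.13307583 0.23687577] [ 1.79996200e+02  1.52804211e-01 -1.57469580e-01] [-0.37757092  0.46365213 -1.8038051 ]
```

View pics/f_wc.png

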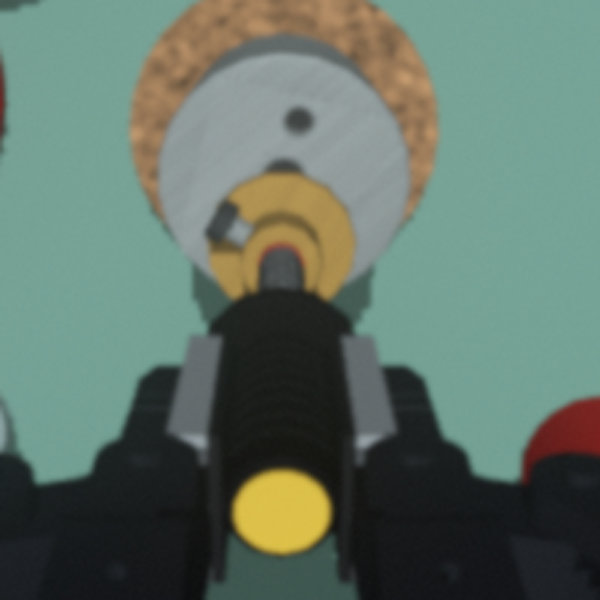

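View pics/f_sc.png

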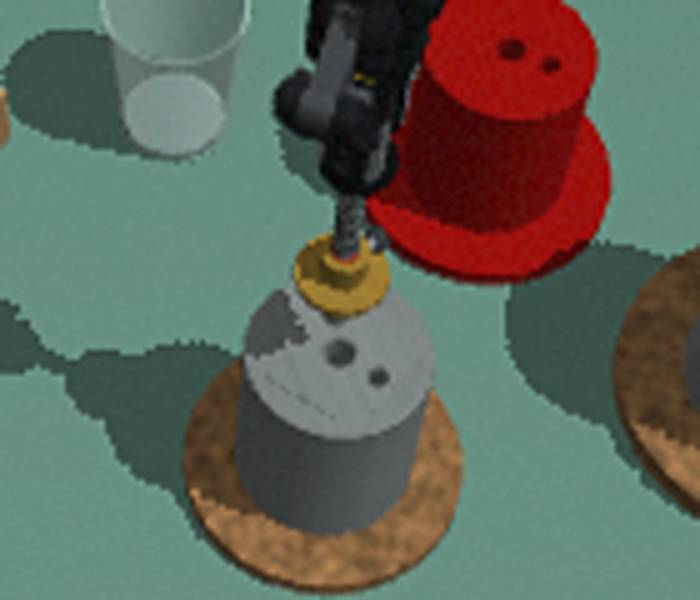

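```bash
python3 - <<'E'
from h import *
from workcell import viewer,get_obs
w=viewer.camera("wrist");s=viewer.camera("scene");o=get_obs();e=o["ee_pos"];print(e,o["time"])
hsv=cv2.cvtColor(s["color"],cv2.COLOR_BGR2HSV);m=cv2.inRange(hsv,(17,110,50),(32,255,255));k=np.zeros_like(m);k[203:228,315:342]=m[203:228,315:342]
h=cv2.convexHull(cv2.findNonZero(k));el=cv2.fitEllipse(h);print(el,cv2.boundingRect(h))
hw=cv2.cvtColor(w["color"],cv2.COLOR_BGR2HSV);m=cv2.inRange(hw,(15,90,60),(30,255,255));k=np.zeros_like(m);k[185:226,256:312]=m[185:226,256:312]
h=cv2.convexHull(cv2.findNonZero(k))[:,0];h=h[h[:,1]<224];ew=cv2.fitEllipse(h);print(ew)
p,d=tri(ray(s,*el[0]),ray(w,*ew[0],True));print("flange tri",p,d,p-e)
g=cv2.GaussianBlur(cv2.cvtColor(w["color"],cv2.COLOR_BGR2GRAY),(3,3),0)
for z in(.147,.15,.153,.156): print(z,plane(s,*el[0],z),plane(w,*ew[0],z,True))
# small thermometer hole in wrist and scene (same height) as cross-check
for c,b,f in((w,(283,163,297,177),True),(s,(331,231,340,240),False)):
    gg=cv2.cvtColor(c["color"],cv2.COLOR_BGR2GRAY);x0,y0,x1,y1=b;q=gg[y0:y1,x0:x1].astype(float);W=np.clip(np.median(q)-25-q,0,None);yy,xx=np.mgrid[y0:y1,x0:x1];u,v=(W*xx).sum()/W.sum(),(W*yy).sum()/W.sum();print("thermo",u,v,plane(c,u,v,.099,f))
x0,y0,x1,y1=322,225,333,235
gg=cv2.cvtColor(s["color"],cv2.COLOR_BGR2GRAY);q=gg[y0:y1,x0:x1].astype(float);W=np.clip(np.median(q)-25-q,0,None);yy,xx=np.mgrid[y0:y1,x0:x1];u,v=(W*xx).sum()/W.sum(),(W*yy).sum()/W.sum();print("heater scene",u,v,plane(s,u,v,.099))
t=viewer.camera("top")
x0,y0,x1,y1=237,205,246,213
a=cv2.imread("pics/a_top.png");gg=cv2.cvtColor(a,cv2.COLOR_BGR2GRAY);q=gg[y0:y1,x0:x1].astype(float);W=np.clip(np.median(q)-15-q,0,None);yy,xx=np.mgrid[y0:y1,x0:x1];u,v=(W*xx).sum()/W.sum(),(W*yy).sum()/W.sum();print("thermo top",u,v,plane(t,u,v,.099))
E
```

```text
[0.58260459 0.13383909 0.2370746 ] 5.35
((328.2236633300781, 214.8625030517578), (16.17000389099121, 18.849123001098633), 102.16405487060547) (319, 207, 19, 17)
((283.39251708984375, 211.6179962158203), (47.29600143432617, 49.88661193847656), 7.032140731811523)
flange tri [0.58339163 0.13386518 0.15287629] 0.00010740806121428322 [ 7.87036524e-04  2.60965779e-05 -8.41983140e-02]
0.147 [0.57977754 0.13308608 0.147     ] [0.58337143 0.13210533 0.147     ]
0.15 [0.58163341 0.13351054 0.15      ] [0.58337555 0.13297597 0.15      ]
0.153 [0.58348929 0.133935   0.153     ] [0.58337967 0.13384661 0.153     ]
0.156 [0.58534517 0.13435945 0.156     ] [0.58338379 0.13471724 0.156     ]
thermo 288.66327025715674 170.2008733624454 [0.58794345 0.15562498 0.099     ]
thermo 335.28348214285717 235.06919642857142 [0.58831696 0.15480883 0.099     ]
heater scene 327.81714285714287 230.19714285714286 [0.58373275 0.13769576 0.099     ]
thermo top 240.8831615120275 208.21993127147766 [0.58718778 0.15322956 0.099     ]
```

```bash
python3 -m handwheel '[[1,0,0.002,-0.005,0],[1,0,0.002,-0.01,0],[1,0,0.002,-0.015,0],[1,0,0.002,-0.015,0]]'
python3 - <<'E'
from h import *
from workcell import viewer,get_obs
w=viewer.camera("wrist");s=viewer.camera("scene");o=get_obs();e=o["ee_pos"];print(e,o["time"],o["wrist_force"])
hsv=cv2.cvtColor(s["color"],cv2.COLOR_BGR2HSV);m=cv2.inRange(hsv,(17,110,50),(32,255,255));k=np.zeros_like(m);k[203:240,312:345]=m[203:240,312:345]
h=cv2.convexHull(cv2.findNonZero(k));el=cv2.fitEllipse(h);print(el,cv2.boundingRect(h))
hw=cv2.cvtColor(w["color"],cv2.COLOR_BGR2HSV);m=cv2.inRange(hw,(15,90,60),(30,255,255));k=np.zeros_like(m);k[185:226,256:312]=m[185:226,256:312]
h=cv2.convexHull(cv2.findNonZero(k))[:,0];h=h[h[:,1]<224];ew=cv2.fitEllipse(h);print(ew)
print("flange tri",*tri(ray(s,*el[0]),ray(w,*ew[0],True)))
m=cv2.inRange(hw,(22,150,100),(35,255,255));ce,st=blob(None,m,255,275,315,330);print("cap",ce,plane(w,*ce,e[2]+.037,True))
a=cv2.resize(w["color"][130:330,190:390],(600,600),interpolation=cv2.INTER_CUBIC);b=cv2.resize(s["color"][190:270,285:365],(600,600),interpolation=cv2.INTER_CUBIC)
cv2.imwrite("pics/g.png",cv2.resize(np.hstack([a,b]),(800,400)))
E
```

```text
time: 5.8
ee_pos: [0.5822, 0.1359, 0.2207]
tcp_rot: [180.0, 0.2, -0.1]
wrist_force: [-0.4, 0.5, -2.8]
opening: 0.0149
[0.58239266 0.13594384 0.22161423] 5.9 [-0.58747193  0.79908803 -0.96740174]
((328.61199951171875, 219.3401641845703), (16.130290985107422, 18.280441284179688), 97.10368347167969) (320, 212, 18, 16)
((283.4069519042969, 211.31546020507812), (47.48691940307617, 48.1320915222168), 20.108469009399414)
flange tri [0.58262563 0.13609881 0.13664445] 0.000802529477112984
cap [283.45588235 299.97593583] [0.58311667 0.13774819 0.25861423]
```

View pics/g.png

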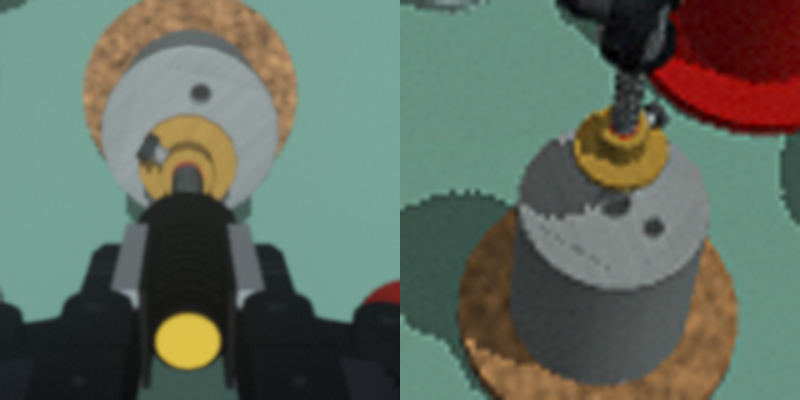

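The flange is at (.583,.136) and the hole at (.583,.137). Lowering gently.

```bash
python3 -m handwheel '[[1,0,0.0004,-0.002,0],[1,0,0.0004,-0.004,0],[1,0,0.0004,-0.006,0],[1,0,0.0004,-0.006,0]]'
```

```text
time: 6.3
ee_pos: [0.5823, 0.1363, 0.2152]
tcp_rot: [-180.0, 0.2, -0.1]
wrist_force: [0.2, -0.9, -1.6]
opening: 0.0151
```

```bash
python3 -m handwheel '[[1,0,0,-0.002,0],[1,0,0,-0.004,0],[1,0,0,-0.004,0]]'
```

```text
time: 6.6
ee_pos: [0.5822, 0.1363, 0.2109]
tcp_rot: [180.0, 0.2, -0.1]
wrist_force: [-0.1, -0.5, -2.0]
opening: 0.0152
```

The tip is now about 5 mm inside the hole with no force.

```bash
python3 -m handwheel '[[1,0,0,-0.003,0],[1,0,0,-0.006,0],[1,0,0,-0.009,0],[1,0,0,-0.012,0],[1,0,0,-0.012,0]]'
```

```text
time: 7.1
ee_pos: [0.5821, 0.1363, 0.1983]
tcp_rot: [180.0, 0.2, -0.1]
wrist_force: [1.1, -0.1, -1.0]
opening: 0.0149
```

```bash
python3 -m handwheel '[[1,0,0,-0.002,0],[1,0,0,-0.004,0],[1,0,0,-0.006,0],[1,0,0,-0.006,0]]'
```

```text
time: 7.5
ee_pos: [0.5821, 0.1363, 0.192]
tcp_rot: [180.0, 0.2, -0.1]
wrist_force: [1.1, 0.0, -2.1]
opening: 0.015
```

```bash
python3 -m handwheel '[[1,0,0,-0.0015,0],[1,0,0,-0.003,0],[1,0,0,-0.0045,0],[1,0,0,-0.006,0],[1,0,0,-0.006,0]]'
```

```text
time: 8.0
ee_pos: [0.5821, 0.1363, 0.1856]
tcp_rot: [180.0, 0.2, -0.1]
wrist_force: [0.9, 0.5, -1.5]
opening: 0.0148
```

```bash
python3 -m handwheel '[[1,0,0,-0.0015,0],[1,0,0,-0.003,0],[1,0,0,-0.0045,0],[1,0,0,-0.006,0],[1,0,0,-0.006,0]]'
```

```text
time: 8.5
ee_pos: [0.5821, 0.1363, 0.1795]
tcp_rot: [180.0, 0.2, -0.1]
wrist_force: [-0.3, 0.1, -1.0]
opening: 0.015
```

```bash
python3 -m handwheel '[[1,0,0,-0.001,0],[1,0,0,-0.002,0],[1,0,0,-0.003,0],[1,0,0,-0.003,0]]'; python3 - <<'E'
from h import *
from workcell import viewer,get_obs
w=viewer.camera("wrist");s=viewer.camera("scene");print(get_obs()["wrist_force"])
a=cv2.resize(w["color"][130:330,190:390],(600,600),interpolation=cv2.INTER_CUBIC);b=cv2.resize(s["color"][190:270,285:365],(600,600),interpolation=cv2.INTER_CUBIC)
cv2.imwrite("pics/h.png",cv2.resize(np.hstack([a,b]),(800,400)))
E
```

```text
time: 8.9
ee_pos: [0.5821, 0.1363, 0.1764]
tcp_rot: [180.0, 0.2, -0.1]
wrist_force: [0.8, -0.0, 0.5]
opening: 0.0149
[0.07703275 0.53564548 0.3948387 ]
```

View pics/h.png

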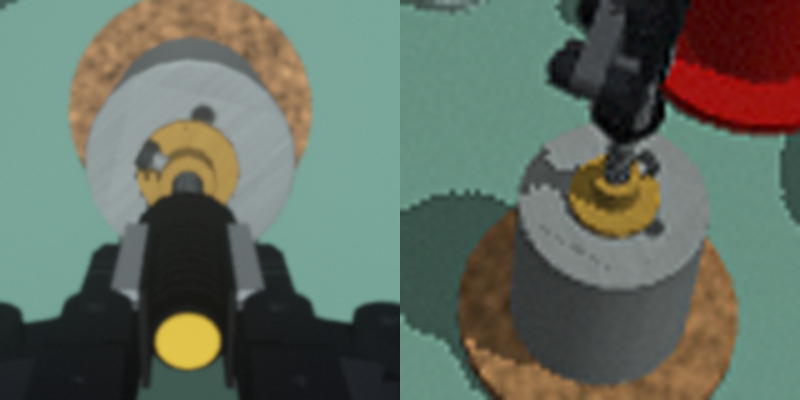

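The stop now sits on the block, and the wrist force rose by about 2 N. I'll push on in small steps.

```bash
python3 -m handwheel '[[1,0,0,-0.001,0],[1,0,0,-0.002,0],[1,0,0,-0.003,0],[1,0,0,-0.003,0]]'
```

```text
time: 9.4
ee_pos: [0.5821, 0.1363, 0.1732]
tcp_rot: [180.0, 0.2, -0.1]
wrist_force: [0.5, 0.7, 0.3]
opening: 0.0151
```

```bash
python3 -m handwheel '[[1,0,0,-0.0005,0],[1,0,0,-0.001,0],[1,0,0,-0.0015,0],[1,0,0,-0.002,0],[1,0,0,-0.002,0]]'
```

```text
time: 9.9
ee_pos: [0.5821, 0.1363, 0.1711]
tcp_rot: [180.0, 0.2, -0.1]
wrist_force: [-0.5, -0.7, 1.1]
opening: 0.0146
```

```bash
python3 -m handwheel '[[1,0,0,-0.0005,0],[1,0,0,-0.001,0],[1,0,0,-0.0015,0],[1,0,0,-0.002,0],[1,0,0,-0.002,0]]'
```

```text
time: 10.4
ee_pos: [0.5821, 0.1362, 0.169]
tcp_rot: [180.0, 0.3, -0.1]
wrist_force: [-0.4, 0.6, 1.1]
opening: 0.015
```

```bash
python3 -m handwheel '[[1,0,0,-0.0004,0],[1,0,0,-0.0008,0],[1,0,0,-0.0012,0],[1,0,0,-0.0015,0],[1,0,0,-0.0015,0]]'
```

```text
time: 10.9
ee_pos: [0.5821, 0.1363, 0.1675]
tcp_rot: [180.0, 0.2, -0.1]
wrist_force: [0.1, 0.3, 0.3]
opening: 0.015
```

```bash
python3 -m handwheel '[[1,0,0,-0.0004,0],[1,0,0,-0.0008,0],[1,0,0,-0.0012,0],[1,0,0,-0.0015,0],[1,0,0,-0.0015,0]]'
```

```text
time: 11.4
ee_pos: [0.5821, 0.1363, 0.1659]
tcp_rot: [180.0, 0.3, -0.1]
wrist_force: [-0.1, 0.1, 2.1]
opening: 0.0148
```

```bash
python3 -m handwheel '[[1,0,0,-0.0004,0],[1,0,0,-0.0008,0],[1,0,0,-0.001,0],[1,0,0,-0.001,0]]'
```

```text
time: 11.8
ee_pos: [0.5821, 0.1362, 0.1648]
tcp_rot: [180.0, 0.3, -0.1]
wrist_force: [-0.1, -0.1, 2.5]
opening: 0.015
```

```bash
python3 -m handwheel '[[1,0,0,-0.0004,0],[1,0,0,-0.0008,0],[1,0,0,-0.001,0],[1,0,0,-0.001,0]]'
```

```text
time: 12.2
ee_pos: [0.5821, 0.1362, 0.1638]
tcp_rot: [180.0, 0.3, -0.1]
wrist_force: [-0.3, 0.7, 2.0]
opening: 0.0144
```

```bash
python3 -m handwheel '[[1,0,0,-0.0004,0],[1,0,0,-0.0008,0],[1,0,0,-0.0012,0],[1,0,0,-0.0012,0]]'
```

```text
time: 12.6
ee_pos: [0.5821, 0.1363, 0.1625]
tcp_rot: [180.0, 0.3, -0.1]
wrist_force: [-0.9, 0.5, 2.9]
opening: 0.0145
```

```bash
python3 -m handwheel '[[1,0,0,-0.0004,0],[1,0,0,-0.0008,0],[1,0,0,-0.0012,0],[1,0,0,-0.0012,0]]'
```

```text
time: 13.0
ee_pos: [0.5821, 0.1362, 0.1612]
tcp_rot: [180.0, 0.3, -0.1]
wrist_force: [0.4, 0.8, 1.3]
opening: 0.0151
```

```bash
python3 -m handwheel '[[1,0,0,-0.0004,0],[1,0,0,-0.0008,0],[1,0,0,-0.0012,0],[1,0,0,-0.0012,0]]'
```

```text
time: 13.4
ee_pos: [0.5822, 0.1362, 0.1599]
tcp_rot: [180.0, 0.3, -0.1]
wrist_force: [-0.3, 0.3, 1.7]
opening: 0.015
```

```bash
python3 -m handwheel '[[1,0,0,-0.0004,0],[1,0,0,-0.0008,0],[1,0,0,-0.0012,0],[1,0,0,-0.0012,0]]'
```

```text
time: 13.8
ee_pos: [0.5821, 0.1362, 0.1586]
tcp_rot: [180.0, 0.3, -0.1]
wrist_force: [0.7, 0.6, 1.6]
opening: 0.0151
```

```bash
python3 -m handwheel '[[1,0,0,-0.0004,0],[1,0,0,-0.0008,0],[1,0,0,-0.0012,0],[1,0,0,-0.0012,0]]'
```

```text
time: 14.2
ee_pos: [0.5821, 0.1362, 0.1573]
tcp_rot: [180.0, 0.3, -0.1]
wrist_force: [-0.1, 0.3, 2.9]
opening: 0.0155
```

```bash
python3 -m handwheel '[[1,0,0,-0.0004,0],[1,0,0,-0.0008,0],[1,0,0,-0.0012,0],[1,0,0,-0.0012,0]]'
```

```text
time: 14.6
ee_pos: [0.5821, 0.1362, 0.156]
tcp_rot: [180.0, 0.3, -0.1]
wrist_force: [-0.5, 0.4, 1.9]
opening: 0.0152
```

```bash
python3 - <<'E'
from h import *
from workcell import viewer,get_obs
w=viewer.camera("wrist");print(get_obs()["wrist_force"])
hw=cv2.cvtColor(w["color"],cv2.COLOR_BGR2HSV);m=cv2.inRange(hw,(22,150,100),(35,255,255));ce,st=blob(None,m,255,275,315,330);print("cap",ce,st)
cv2.imwrite("pics/i.png",cv2.resize(w["color"][130:330,190:390],(600,600),interpolation=cv2.INTER_CUBIC))
E
```

```text
[-0.126483    0.21039186  1.15556608]
cap [283.392 300.052] [267 286  34  29 750]
```

View pics/i.png

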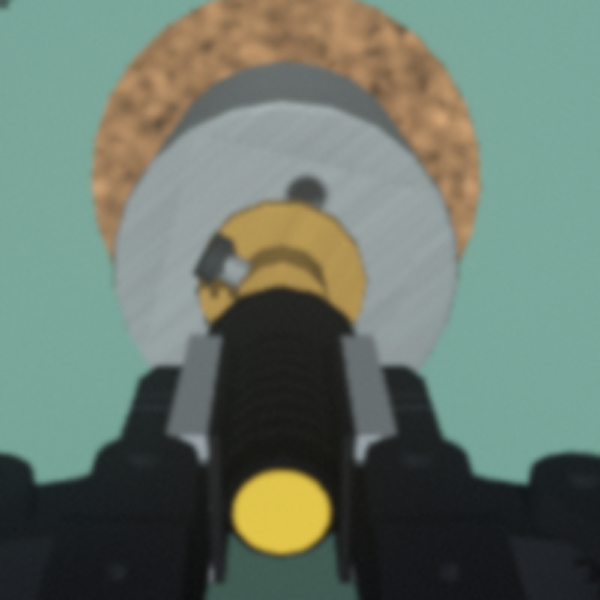

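The cap is still at (283,300), so the gauge has not slipped in the grip, and the stop is sliding up the rod. Continuing.

```bash
python3 -m handwheel '[[1,0,0,-0.0003,0],[1,0,0,-0.0006,0],[1,0,0,-0.001,0],[1,0,0,-0.001,0]]'
```

```text
time: 15.05
ee_pos: [0.5821, 0.1362, 0.155]
tcp_rot: [180.0, 0.3, -0.1]
wrist_force: [0.3, 0.2, 2.7]
opening: 0.0148
```

```bash
python3 -m handwheel '[[1,0,0,-0.0003,0],[1,0,0,-0.0006,0],[1,0,0,-0.001,0],[1,0,0,-0.001,0]]'
```

```text
time: 15.45
ee_pos: [0.5822, 0.1363, 0.1546]
tcp_rot: [180.0, 0.2, -0.1]
wrist_force: [-1.1, 0.8, 6.6]
opening: 0.0151
```

Contact: the force rose to 6.6 N and the descent stopped short of target. Holding a light press.

```bash
python3 -m handwheel '[[1,0,0,-0.0008,0],[1,0,0,-0.0008,0],[1,0,0,-0.0008,0],[1,0,0,-0.0008,0],[1,0,0,-0.0008,0]]'
```

```text
time: 15.95
ee_pos: [0.5823, 0.1363, 0.1546]
tcp_rot: [180.0, 0.2, -0.1]
wrist_force: [-1.8, 0.1, 7.2]
opening: 0.0149
```

```bash
python3 -m handwheel '[[1,0,0,-0.0008,0],[1,0,0,-0.0008,0],[1,0,0,-0.0008,0],[1,0,0,-0.0008,0],[1,0,0,-0.0008,0]]'
```

```text
time: 16.45
ee_pos: [0.5823, 0.1363, 0.1546]
tcp_rot: [-180.0, 0.1, -0.1]
wrist_force: [-1.6, -0.1, 8.1]
opening: 0.0149
```

```bash
for i in 1; do python3 -m handwheel '[[1,0,0,-0.0007,0],[1,0,0,-0.0007,0],[1,0,0,-0.0007,0],[1,0,0,-0.0007,0],[1,0,0,-0.0007,0]]'; done
python3 -m handwheel '[[1,0,0,-0.0007,0],[1,0,0,-0.0007,0],[1,0,0,-0.0007,0],[1,0,0,-0.0007,0],[1,0,0,-0.0007,0]]'
```

```text
time: 16.95
ee_pos: [0.5822, 0.1363, 0.1546]
tcp_rot: [-180.0, 0.1, -0.1]
wrist_force: [-2.1, -0.0, 7.3]
opening: 0.0149
time: 17.45
ee_pos: [0.5822, 0.1363, 0.1546]
tcp_rot: [-180.0, 0.1, -0.1]
wrist_force: [-0.6, 0.0, 6.4]
opening: 0.0148
```

```bash
python3 -m handwheel '[[1,0,0,-0.0007,0],[1,0,0,-0.0007,0],[1,0,0,-0.0007,0],[1,0,0,-0.0007,0],[1,0,0,-0.0007,0]]'
python3 -m handwheel '[[1,0,0,-0.0007,0],[1,0,0,-0.0007,0],[1,0,0,-0.0007,0],[1,0,0,-0.0007,0],[1,0,0,-0.0007,0]]'
```

```text
time: 17.95
ee_pos: [0.5822, 0.1363, 0.1546]
tcp_rot: [-180.0, 0.0, -0.1]
wrist_force: [-2.0, -0.4, 8.0]
opening: 0.0152
time: 18.45
ee_pos: [0.5822, 0.1363, 0.1546]
tcp_rot: [-180.0, 0.0, -0.1]
wrist_force: [-1.2, 0.1, 7.0]
opening: 0.0146
```

The press was held for 3 s at about 7 N. Now relaxing and opening.

```bash
python3 -m handwheel '[[1,0,0,-0.0003,0],[1,0,0,-0.0002,0],[1,0,0,-0.0002,0]]' 20
python3 -m handwheel '[[0.75,0,0,0,0],[0.7,0,0,0,0],[0.6,0,0,0,0],[0.3,0,0,0,0],[0,0,0,0,0]]'
python3 -m handwheel '[[0,0,0,0,0],[0,0,0,0,0],[0,0,0,0,0]]'
python3 - <<'E'
from h import *
from workcell import viewer,get_obs
w=viewer.camera("wrist");print(get_obs()["wrist_force"]);cv2.imwrite("pics/j.png",w["color"])
E
```

```text
time: 18.75
ee_pos: [0.5822, 0.1363, 0.1546]
tcp_rot: [-180.0, 0.0, -0.1]
wrist_force: [-1.6, 0.4, 6.1]
opening: 0.0151
time: 19.25
ee_pos: [0.5821, 0.1363, 0.1544]
tcp_rot: [-180.0, 0.0, -0.1]
wrist_force: [0.2, 0.3, 0.8]
opening: 0.0621
time: 19.55
ee_pos: [0.5821, 0.1362, 0.1544]
tcp_rot: [-180.0, 0.0, -0.1]
wrist_force: [-0.1, 0.4, 0.4]
opening: 0.0857
[-0.81217053 -0.77994512 -0.68816325]
```

View pics/j.png

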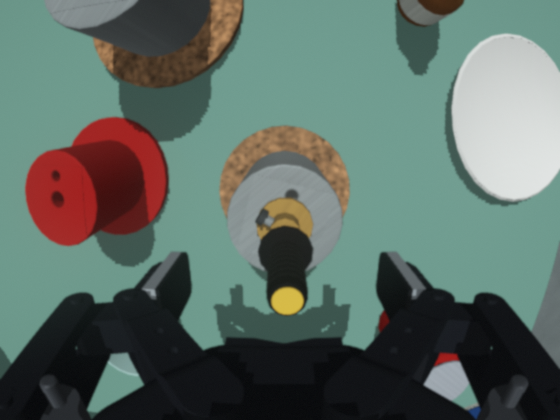

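The gauge stands upright between the open fingers, with its cap at (287,300). Lifting straight up and away.

```bash
python3 -m handwheel '[[0,0,0,0.02,0],[0,0,0,0.05,0],[0,0,0,0.09,0],[0,0,0,0.13,0],[0,-0.04,0,0.15,0]]'
python3 -m handwheel '[[0,-0.04,0,0,0],[0,-0.08,0,0,0],[0,-0.12,0,0,0],[0,-0.16,0,0,0],[0,-0.16,0,0,0]]'
python3 - <<'E'
from h import *
from workcell import viewer,get_obs
s=viewer.camera("scene");t=viewer.camera("top");cv2.imwrite("pics/k_s.png",s["color"])
a=cv2.resize(s["color"][175:275,277:377],(600,600),interpolation=cv2.INTER_CUBIC);b=cv2.resize(t["color"][160:260,200:300],(600,600),interpolation=cv2.INTER_CUBIC)
cv2.imwrite("pics/k.png",cv2.resize(np.hstack([a,b]),(800,400)))
P={}
for n,c,box in(("t",t,(235,190,275,235)),("s",s,(310,160,345,215))):
    hsv=cv2.cvtColor(c["color"],cv2.COLOR_BGR2HSV);m=cv2.inRange(hsv,(22,180,120),(35,255,255));ce,st=blob(None,m,*box);print(n,ce,st);P[n]=ce
print(tri(ray(t,*P["t"]),ray(s,*P["s"])),get_obs()["time"])
E
```

```text
time: 20.1
ee_pos: [0.5455, 0.1366, 0.3051]
tcp_rot: [-180.0, -0.1, -0.2]
wrist_force: [-0.5, -0.5, 0.1]
opening: 0.0853
time: 20.6
ee_pos: [0.3821, 0.1363, 0.3069]
tcp_rot: [-179.9, -0.2, -0.1]
wrist_force: [0.6, -0.6, 1.2]
opening: 0.0855Traceback (most recent call last):
  File "<stdin>", line 8, in <module>
  File "h.py", line 17, in blob
    n,l,st,ce=cv2.connectedComponentsWithStats(m); i=1+np.argmax(st[1:,4]); return ce[i],st[i]
                                                       ~~~~~~~~~^^^^^^^^^^
    return _wrapfunc(a, 'argmax', axis=axis, out=out, **kwds)
    return bound(*args, **kwds)
ValueError: attempt to get argmax of an empty sequence
```

View pics/k.png

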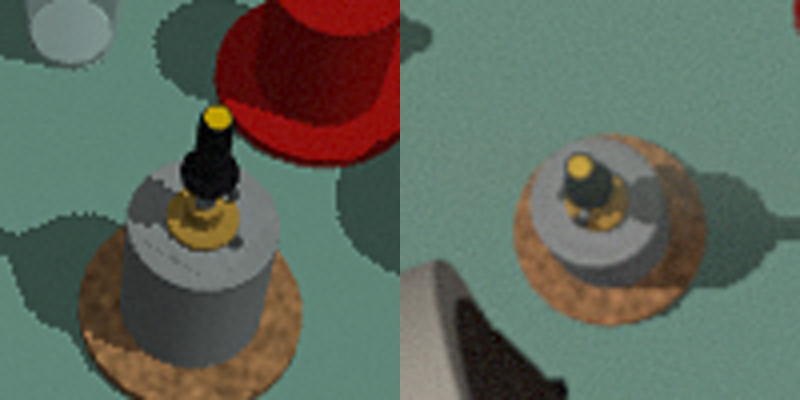

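View pics/k_s.png

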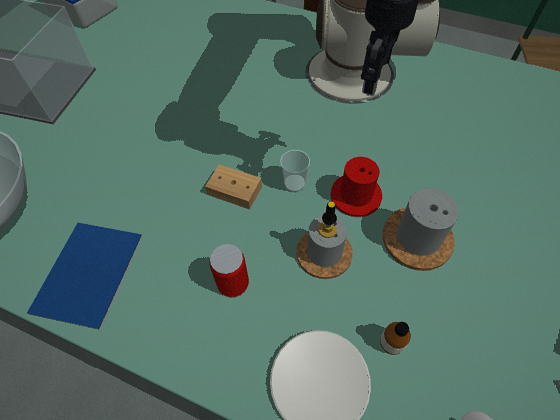

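The gauge stands alone in the block with its cap at (330,205) in the scene view, and the can, beaker and bottle have not moved. Checking cap height and position numerically.

```bash
python3 - <<'E'
from h import *
from workcell import viewer,get_obs
s=viewer.camera("scene");t=viewer.camera("top")
P={}
for n,c,box in(("t",t,(236,195,252,207)),("s",s,(320,198,340,210))):
    hsv=cv2.cvtColor(c["color"],cv2.COLOR_BGR2HSV);m=cv2.inRange(hsv,(18,110,80),(36,255,255));ce,st=blob(None,m,*box);print(n,ce,st);P[n]=ce
print(tri(ray(t,*P["t"]),ray(s,*P["s"])),get_obs()["time"])
print(plane(t,*P["t"],.1916),plane(s,*P["s"],.1916))
b=cv2.imread("pics/a_scene.png");d=cv2.absdiff(b,s["color"]).max(2)
for n,(x0,y0,x1,y1) in dict(can=(205,240,255,300),beaker=(278,148,312,192),dropper=(378,318,415,358)).items(): print(n,d[y0:y1,x0:x1].mean())
E
```

```text
t [244.4137931  201.27586207] [242 199   6   6  29]
s [330.91428571 203.68571429] [328 201   7   6  35]
(array([0.58342814, 0.13573644, 0.19156847]), np.float64(6.904346175175049e-05)) 20.8
[0.58343062 0.13569992 0.1916    ] [0.58343846 0.13577404 0.1916    ]
can 3.355
beaker 2.388368983957219
dropper 3.2391891891891893
```

The cap is at (.5834,.1357,.1916), against .1916 expected for a rod standing on the bottom. Handing in.

```bash
python3 -c "
from workcell import job_done
print(job_done())"
```

```text
the job is handed in; nothing more can be done
None
```

The gauge is standing in the heater hole of the smaller grey block, with its rod on the bottom. The arm is clear of it, and I handed the job in at about 21 s.

- **Bottoming out:** I lowered the rod in small steps. At the bottom the wrist force rose from about 2 N while the stop was sliding to about 7 N. I held that for 3 s, with readings of 6.4 to 8.1 N, against the 20 N limit.
- **Depth:** from the arm's position, the hole is roughly 61 mm deep.
- **Final check of the gauge:** its cap was at 191.6 mm, exactly the height expected with the rod on the bottom. It was within about 1–2 mm of the hole's axis sideways, about the camera accuracy.
- **Stop on the block:** it looked flat in the picture, but I did not measure that separately.
- **Can, beaker and bottle:** before-and-after pictures show no movement.
- **Check that failed:** my first attempt at measuring the cap failed because the colour mask was too strict. A second try with a looser mask gave the figures above.

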